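Refit the push-knob of a portable food analyser and hold it pressed

TASK

Fold the half-open lid of the instrument case back until it leans about 30 degrees past upright (about 120 degrees from shut), and leave it standing there. Then pick up the loose control knob, turn it so that its pointer line matches the tick on the dial plate (the knob's flat then meets the flat of the D-shaft), push it fully home on the shaft and press it right in against the shaft's spring: finish while still holding the knob pressed in. Leave the two sample cups and the vial standing where they are.

Things in the scene. Friction and masses are not known exactly. Their poses are not given: they have to be found in the camera images.
- case: black portable instrument case with aluminium edges, fixed to the bench, 260 (its x) by 170 (its y) by 84 mm high, open on top; walls 5 mm thick, the inner deck with the dial plate lies 40 mm above the bench, 44 mm below the rim. Origin: centre of its underside; z up. The lid's hinge runs along its +y rim.
- lid (a joint): angle of the lid about its hinge (rad): 0 = shut (level on the rim), 1.57 = upright, 2.09 = leaning 30 degrees past upright, stop at 2.6. It starts part open, between 0.5 and 0.9. The hinge is stiff: the lid stays where it is left; about 2 to 5 N at the free edge, square to the panel, move it.
- lid_hinge (a point): on the lid's hinge line, at the middle of the case's +y rim, in the plane of the lid's inner face. The lid is a flat panel 260 mm long along the hinge, 170 mm from hinge to free edge, 8 mm thick, 0.35 kg. This frame turns with the lid: -y points from the hinge to the free edge, z out of the outer face.
- lid_edge (a point): middle of the lid's free edge, on the inner face, 170 mm from the hinge.
- shaft_tip (a point): top end of the upright steel D-shaft, on its centre line; z up. Diameter 14 mm, one flat 3.5 mm from the centre line on this frame's +x side, 2 mm chamfer at the top. It does not turn. It stands 19 mm above an aluminium dial plate (60 mm disc, 2 mm thick, on the case's deck) whose dark radial tick lies on the flat's side.
- shaft (a joint): how far the D-shaft is pushed down (m): 0 = free, 0.0045 = bottomed. A spring pushes it up with 4 N at the start of the travel and 7.6 N at its end.
- knob: loose grey round knob with dark flutes, upright on the bench to the right (-y) of the case, 30 mm high, about 60 g (varies): a skirt 46 mm in diameter and 6 mm high below, a round grip 36 mm in diameter above. Origin: centre of its underside, z up. The black pointer line on its top and skirt runs from the centre along its +x.
- knob_bore (a point): bottom of the knob's D-shaped bore, on the axis, 13 mm above its underside; the bore opens downward, is 15.6 mm in diameter, with its flat 4.3 mm from the axis on the knob's +x side (the pointer's side). Fully home, this point touches the shaft tip; the skirt is then 6 mm above the dial plate, 1.5 mm with the shaft bottomed.
- cup_a: clear empty sample cup, 46 mm in diameter, 60 mm high; origin at the centre of its underside. Not to be disturbed.
- cup_b: clear empty sample cup like cup_a. Not to be disturbed.
- vial: small glass vial with white cap, 24 mm in diameter, 45 mm high; origin at the centre of its underside. Not to be disturbed.

How it is judged:
On the way, in this order (a step that is already met when the one before it is completed fails the run):
1. the lid is folded back to about 120 degrees and stays there (value of joint lid between 1.885 and 2.304 rad and velocity of joint lid below 0.05 rad/s), for 0.3 s.
2. the knob is fully home on the D-shaft (z of knob in the frame of shaft_tip below -0.0105 m and horizontal distance between knob and shaft_tip below 0.003 m and angle between knob's own z axis and vertical below 0.12 rad and angle between the x axis of knob and the x axis of shaft_tip, either way round below 0.25 rad), for 0.1 s.
At the end, for the whole second after the job is handed in: Lid 108 to 132 degrees from shut. Knob home on the D-shaft (within 2.5 mm of full depth, 3 mm of its axis, upright within 0.12 rad, flats matched within 0.25 rad), the gripper still on it (over 2 N) and pressing the shaft in more than 3 mm of its 4.5 mm (all of step 2 and value of joint lid between 1.885 and 2.304 rad and value of joint shaft above 0.003 m and contact force between the fingers and knob above 2 N); the arm keeps its last pose, push and grip.
It fails at once if a sample cup is shifted more than 30 mm or tipped (distance of cup_a from where it was at the start of the episode above 0.03 m or angle between cup_a's own z axis and vertical above 0.5 rad).
It fails at once if a sample cup is shifted more than 30 mm or tipped (distance of cup_b from where it was at the start of the episode above 0.03 m or angle between cup_b's own z axis and vertical above 0.5 rad).
It fails at once if the vial is shifted more than 30 mm or tipped (distance of vial from where it was at the start of the episode above 0.03 m or angle between vial's own z axis and vertical above 0.5 rad).
It also fails if it takes over 64 s, if anything falls off the work surface, if the arm or the gripper's body presses on something with over 40 N, if the wrist force passes 120 N, or if a joint passes its speed limit or range.

ROBOT

A 6-joint arm with a two-finger parallel gripper is mounted at the origin on the work surface. World frame = base frame: x ahead of the robot, y to its left, z up, the work surface at z = 0. Lengths are in m, angles in rad, forces in N, time in s.
With the tool pointing down it reaches from about 0.325 to 0.85 m from the base axis. Payload 4.4 kg.
Tool frame: the origin (TCP) lies on the centre line of the jaws, within the pads' length; the fingertips stand 11 mm ahead of it and the grasp point (between the pads) lies 8 mm behind it (r.tip_extent is the z of the fingertips in the tool frame, in m); z points along the fingers, y is the line along which they close (so a half turn about z gives the same grasp; the last joint's range is limited). The gripper opens to 94 mm and grips with 3 to 60 N. Pads are 16 mm wide; open, the fingers measure 119 mm over their backs; the gripper's body (75 mm by 177 mm) begins 78 mm behind the grasp point.
Start: joints at [1.139, 0.207, 1.542, -0, 1.393, -0.15], TCP at [0.16, 0.552, 0.216] pointing down, gripper open.
Joint ranges: [-2.73, 2.73], [-0.86, 2.22], [0.23, 2.46], [-1.11, 4.25], [0.08, 2.63], [-2.82, 2.82]. Speed limits (rad/s): [2.79, 2.79, 3.14, 3.14, 3.14, 3.14].

INTERFACE

Orientations are given as a unit quaternion [w, x, y, z].
In Python, from station import monitor, viewer, job, r gives the robot as it stands.
- The arm moves only by the tool arm_command, never from a script. Its argument "series" is a list of rows, each an object of numbers: "x", "y", "z": the shift along the tool's x, y, z in mm; "roll": the turn about the tool's z in rad. A call has 1 to 12 rows; each row shifts and turns the commanded pose from where the row before left it, along the tool's axes as they then stand; what a row does not reach is not made up. A row lasts 1/8 s, in which the tool goes at most 62.5 mm and 10.7 degrees, less where a joint would pass 70% of its speed; a pose out of reach is approached as far as the arm can. A call with a gripper value outside its range is refused whole. "hand" is the gripper's target within -1 to 1 (fully open at 1, half-way at 0, shut at -1), set as the call begins (left out, the last holds). The fingers move at their own pace and stop on an object; "newtons" is the grip in N (left out, the last holds). Time passes only in rows, so rows that do not move let the fingers close. It gives the time, the measured TCP pose, the force, the opening and the grip force at its end, in the units of the state.
- monitor.observe(): the state, without advancing time (a new reading comes with each control period).
- viewer.grab_frame(name): name is "side" or "top" or "wrist"; returns a dict with "frame" (420x560x3 uint8, red, green, blue), "camera_matrix" (3x3 intrinsics, pixels), "k1" (the pictures are not rectified: a ray, as slopes to the right and down, at radius r is drawn at 1 + k1 r^2 times it, then the intrinsics apply), "rvec" (rotation vector, rad) and "tvec" (3), from world to camera coordinates, as OpenCV has them. Camera axes: x right, y down, z forward; pixel columns grow to the right and rows downward; lengths in m; the calibration is good to about 2 mm. A picture is of the moment at which its call begins. There is no depth.
- job.hand_in(): hands the job in; it is judged then, once.
The state is a dict: "time_s": time; "q": joint angles; "joint_velocities": joint speeds; "tau": joint torques, N m; "eef_pos": TCP position; "tool_rot": TCP orientation; "wrist_force": force on the tool from outside, world axes, zero at the start; "wrist_torque": the same for the moment, N m; "opening": finger opening in m; "grip_force": force on a finger pad.
Only numpy, scipy, OpenCV 4.12 (cv2) and the standard library are available. Lean on these libraries where they do the work, as an engineer would, in place of code of your own. Each camera call takes 0.05 s, during which the arm holds its last target. There are 200 camera calls.

## Working session

There is one attempt and no reset: what is moved stays moved. The work goes in short steps, Python scripts to look and compute and a tool call to move; the robot and the scene stay as the last step left them, time stands still between calls to the robot, and variables do not carry over. Pictures are saved under pics/ and viewed, at most 10 in all, crops included, and the job is handed in when it is done.

Besides the shell and the picture viewer there is one more tool, called after "Request:" in YAML: its name, and indented under it one key for each argument. arm_command: Moves the arm, as the interface text tells. Its arguments: {"type":"object","properties":{"series":{"type":"array"},"hand":{"type":"number"},"newtons":{"type":"number"}},"required":["series"]}

```bash
mkdir -p pics; cat > h.py <<'E'
from station import monitor, viewer, job, r
import numpy as np, cv2
def grab(n,fn=None):
    f=viewer.grab_frame(n)
    if fn: cv2.imwrite('pics/'+fn,f['frame'][:,:,::-1])
    f.pop('name',None); np.save('/tmp/%s.npy'%n,f,allow_pickle=True); return f
def last(n): return np.load('/tmp/%s.npy'%n,allow_pickle=True).item()
def ray(f,u,v):
    K=np.array(f['camera_matrix']);d=np.array([(u-K[0,2])/K[0,0],(v-K[1,2])/K[1,1]])
    s=d.copy()
    for _ in range(30): s=d/(1+f['k1']*(s@s))
    R=cv2.Rodrigues(np.array(f['rvec'],float))[0]; t=np.array(f['tvec'],float).ravel()
    return -R.T@t, R.T@np.array([s[0],s[1],1])
def onz(f,u,v,z):
    c,d=ray(f,u,v); return c+d*(z-c[2])/d[2]
def proj(f,P):
    R=cv2.Rodrigues(np.array(f['rvec'],float))[0]; t=np.array(f['tvec'],float).ravel()
    p=np.atleast_2d(P)@R.T+t; s=p[:,:2]/p[:,2:]; s=s*(1+f['k1']*(s**2).sum(1,keepdims=True))
    K=np.array(f['camera_matrix']); return s*[K[0,0],K[1,1]]+K[:2,2]
E
python3 - <<'E'
from h import *
a=grab('side');b=grab('top')
for n,f in(('side',a),('top',b)):
    cv2.imwrite('pics/%s0.png'%n,cv2.resize(f['frame'][:,:,::-1],(800,600),interpolation=cv2.INTER_CUBIC))
    c,d=ray(f,280,210); print(n,c,d)
print(monitor.observe())
E
```

```text
side [ 0.25189501 -0.61769622  0.64910552] [ 0.34280093  0.64045907 -0.68758432]
top [ 0.34268699 -0.08943665  1.16369462] [ 0.17815238 -0.01881952 -0.98385988]
{'time_s': 0.1, 'q': array([ 1.13849629e+00,  2.07365039e-01,  1.54279446e+00,  5.92979956e-06,
        1.39351557e+00, -1.50513389e-01]), 'joint_velocities': array([-1.31110538e-03, -1.77701063e-03, -1.20398225e-03,  1.54357478e-04,
        6.13184602e-04, -5.21730929e-05]), 'tau': array([ 3.24689991e-04, -3.71860564e+01, -2.82295561e+01,  7.01076142e-02,
        3.09392321e-02, -2.32481580e-05]), 'eef_pos': array([0.15960761, 0.55166642, 0.21539762]), 'tool_rot': array([-3.01934665e-04,  1.40428090e-01,  9.90090333e-01, -9.96475809e-04]), 'wrist_force': array([ 0.05439586, -0.43248597,  0.11847856]), 'wrist_torque': array([-0.03210639,  0.02164138, -0.00296866]), 'grip_force': 0.0, 'opening': 0.09412558659190959}
```

View pics/side0.png

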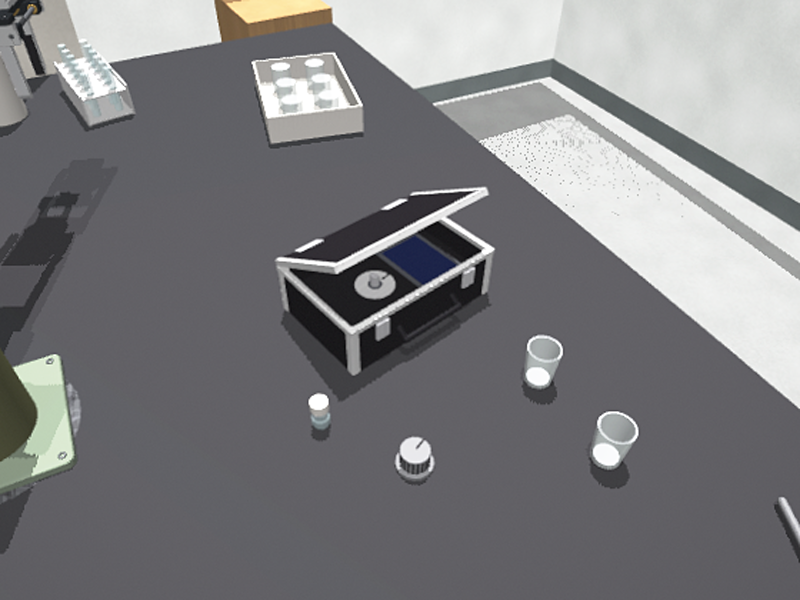

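View pics/top0.png

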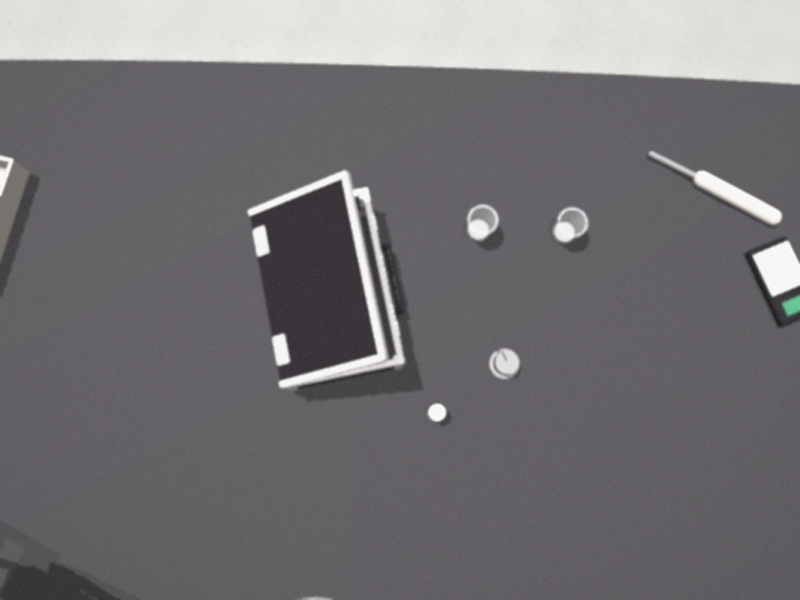

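```bash
python3 - <<'E'
from h import *
from scipy.optimize import least_squares
S,T=last('side'),last('top'); k=.7
def lidp(a,x,d,o): # d from hinge, o outward
    return [x,.085-d*np.cos(a)+o*np.sin(a)*1, .084+d*np.sin(a)+o*np.cos(a)]
def pts(p):
    a=p[3]
    s=[[-.13,-.085,.084],[-.13,-.085,0],[.13,-.085,.084],[.13,-.085,0],lidp(a,-.13,.17,0),lidp(a,.13,.17,0)]
    t=[[-.13,-.085,.084],[.13,-.085,.084],lidp(a,-.13,0,.008),lidp(a,.13,0,.008),lidp(a,-.13,.17,.008),lidp(a,.13,.17,.008)]
    c,n=np.cos(p[2]),np.sin(p[2]);R=np.array([[c,-n,0],[n,c,0],[0,0,1]])
    return np.array(s)@R.T+[p[0],p[1],0],np.array(t)@R.T+[p[0],p[1],0]
us=np.array([[352,330],[354,370],[492,248],[487,293],[337,272],[487,190]])*k
ut=np.array([[403,364],[367,190],[283,386],[249,212],[383,357],[347,173]])*k
def f(p):
    s,t=pts(p);return np.r_[(proj(S,s)-us).ravel(),(proj(T,t)-ut).ravel()]
q=least_squares(f,[.5,.1,.2,.7],loss='soft_l1');print(q.x,q.fun.round(1))
print('lid edge',pts(q.x)[1][4:],'hinge',pts(q.x)[1][2:4])
for n,u,v,z in(('knob',507,362,.03),('cupA',479,231,0.),('cupB',564,233,0),('vial',437,412,.045)): print(n,onz(T,u*k,v*k,z))
for n,u,v,z in(('knob',415,445,.03),('cupA',538,378,0.),('cupB',606,457,0),('vial',319,402,.045),('shafttip',375,275,.061)): print(n,onz(S,u*k,v*k,z))
E
```

```text
[ 0.55757937 -0.00407255  0.23456014  0.53256902] [-0.6  2.  -0.2  4.   0.2  0.9 -0.6 -1.  -0.7 -0.3 -0.2  1.8  0.3 -2.2
 -0.4 -1.  -1.  -0.1  0.2 -1.1  1.   0.8 -1.4 -1.8]
lid edge [[ 0.44447843 -0.09010884  0.17720924]
 [ 0.69735876 -0.02968089  0.17720924]] hinge [[0.41043984 0.05233664 0.09089204]
 [0.66332017 0.11276459 0.09089204]]
knob [ 0.45864651 -0.27278185  0.03      ]
cupA [ 0.66740049 -0.23355076  0.        ]
cupB [ 0.66852252 -0.36882513  0.        ]
vial [ 0.38176625 -0.16847503  0.045     ]
knob [ 0.46239985 -0.26750343  0.03      ]
cupA [ 0.67117002 -0.23302398  0.        ]
cupB [ 0.67048581 -0.37062234  0.        ]
vial [ 0.38244971 -0.17024273  0.045     ]
shafttip [ 0.53710499 -0.00690952  0.061     ]
```

Request:
arm_command:
  series:
    - {"z": -14, "roll": 0.15}
    - {"z": -14, "roll": 0.15}
    - {"z": -14, "roll": 0.15}
    - {"z": -14, "roll": 0.15}
    - {"z": -14, "roll": 0.15}
    - {"z": -14, "roll": 0.15}
    - {"z": -6, "roll": 0.154}
    - {}
  hand: -1
  newtons: 20

```text
invalid input
```

Request:
arm_command:
  series:
    - {"x": -40, "y": 14}
    - {"x": -40, "y": 14}
    - {"x": -40, "y": 14}
    - {"x": -40, "y": 14}
    - {"x": -40, "y": 14}
    - {"x": -40, "y": 14}
    - {"x": -40, "y": 14}
    - {"x": -40, "y": 14}
    - {"x": -40, "y": 14}
    - {"x": -40, "y": 14}
    - {"x": -40, "y": 14}
    - {"x": -40, "y": 14}

```text
invalid input
```

Request:
arm_command:
  series:
    - {"x": -45, "y": 15}
    - {"x": -45, "y": 15}
    - {"x": -45, "y": 15}
    - {"x": -45, "y": 15}
    - {"x": -45, "y": 15}
    - {"x": -45, "y": 15}
    - {}

```text
invalid input
```

Request:
arm_command:
  series:
    - {"x": 0, "y": 0, "z": -14, "roll": 0.15}
  hand: -1
  newtons: 20

```text
time_s: 0.22
eef_pos: [0.1593, 0.5509, 0.2284]
tool_rot: [-0.0, 0.216, 0.976, -0.002]
wrist_force: [0.6, 0.5, -0.7]
opening: 0.0873
grip_force: 0.0
```

Request:
arm_command:
  series:
    - {"x": 0, "y": 0, "z": -14, "roll": 0.15}
    - {"x": 0, "y": 0, "z": -14, "roll": 0.15}
    - {"x": 0, "y": 0, "z": -14, "roll": 0.15}
    - {"x": 0, "y": 0, "z": -14, "roll": 0.15}
    - {"x": 0, "y": 0, "z": -14, "roll": 0.15}
    - {"x": 0, "y": 0, "z": -6, "roll": 0.154}
    - {"x": 0, "y": 0, "z": 0, "roll": 0}

```text
time_s: 1.1
eef_pos: [0.1599, 0.5524, 0.3065]
tool_rot: [-0.0, 0.619, 0.786, 0.0]
wrist_force: [-0.6, 0.3, 0.9]
opening: 0.0175
grip_force: 0.0
```

Request:
arm_command:
  series:
    - {"x": -40, "y": 14, "z": 0, "roll": 0}
    - {"x": -40, "y": 14, "z": 0, "roll": 0}
    - {"x": -40, "y": 14, "z": 0, "roll": 0}
    - {"x": -40, "y": 14, "z": 0, "roll": 0}
    - {"x": -40, "y": 14, "z": 0, "roll": 0}
    - {"x": -40, "y": 14, "z": 0, "roll": 0}
    - {"x": -40, "y": 14, "z": 0, "roll": 0}
    - {"x": -40, "y": 14, "z": 0, "roll": 0}
    - {"x": -40, "y": 14, "z": 0, "roll": 0}
    - {"x": -40, "y": 14, "z": 0, "roll": 0}

```text
time_s: 2.35
eef_pos: [0.3893, 0.1946, 0.3057]
tool_rot: [-0.0, 0.618, 0.786, -0.0]
wrist_force: [0.4, 0.2, 0.5]
opening: 0.0006
grip_force: 0.0
```

Request:
arm_command:
  series:
    - {"x": -45, "y": 15, "z": 0, "roll": 0}
    - {"x": -45, "y": 15, "z": 0, "roll": 0}
    - {"x": -45, "y": 15, "z": 0, "roll": 0}
    - {"x": -45, "y": 15, "z": 0, "roll": 0}
    - {"x": -45, "y": 15, "z": 0, "roll": 0}
    - {"x": -45, "y": 15, "z": 0, "roll": 0}
    - {"x": -45, "y": 15, "z": 0, "roll": 0}
    - {"x": -40, "y": 13, "z": 0, "roll": 0}
    - {"x": 0, "y": 0, "z": 0, "roll": 0}

```text
time_s: 3.48
eef_pos: [0.5868, -0.1242, 0.3045]
tool_rot: [-0.001, 0.62, 0.785, -0.001]
wrist_force: [-0.4, -0.5, 0.2]
opening: 0.0008
grip_force: 0.0
```

Request:
arm_command:
  series:
    - {"x": 0, "y": 0, "z": 50, "roll": 0}
    - {"x": 0, "y": 0, "z": 52, "roll": 0}
    - {"x": 0, "y": 0, "z": 52, "roll": 0}
    - {"x": 20, "y": 0, "z": 0, "roll": 0}
    - {"x": 20, "y": 0, "z": 0, "roll": 0}
    - {"x": 10, "y": 0, "z": 0, "roll": 0}
    - {"x": 6, "y": 0, "z": -5, "roll": 0}
    - {"x": 6, "y": 0, "z": -5, "roll": 0}
    - {"x": 6, "y": 0, "z": -5, "roll": 0}
    - {"x": 6, "y": 0, "z": -5, "roll": 0}

```text
time_s: 4.72
eef_pos: [0.5732, -0.0571, 0.179]
tool_rot: [0.009, 0.619, 0.785, -0.003]
wrist_force: [-1.1, -18.2, 9.1]
opening: 0.0005
grip_force: 8.7
```

Request:
arm_command:
  series:
    - {"x": 6, "y": 0, "z": -5, "roll": 0}
    - {"x": 6, "y": 0, "z": -5, "roll": 0}
    - {"x": 5, "y": 0, "z": -5, "roll": 0}
    - {"x": 5, "y": 0, "z": -5, "roll": 0}
    - {"x": 7, "y": 0, "z": -3, "roll": 0}
    - {"x": 7, "y": 0, "z": -3, "roll": 0}
    - {"x": 7, "y": 0, "z": -2, "roll": 0}

```text
time_s: 5.6
eef_pos: [0.5642, -0.0114, 0.2073]
tool_rot: [0.008, 0.62, 0.785, 0.001]
wrist_force: [1.2, -7.5, 5.6]
opening: 0.0005
grip_force: 3.8
```

```bash
python3 - <<'E'
from h import *
a=grab('side');cv2.imwrite('pics/side1.png',a['frame'][:,:,::-1])
E
```

```text
(no output)
```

View pics/side1.png

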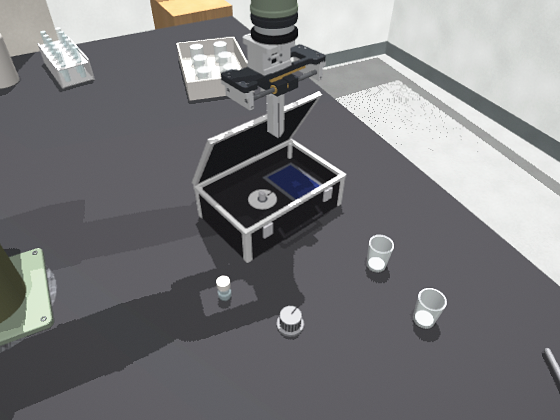

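Request:
arm_command:
  series:
    - {"x": 9, "y": 0, "z": 0, "roll": 0}
    - {"x": 9, "y": 0, "z": 0, "roll": 0}
    - {"x": 9, "y": 0, "z": 0, "roll": 0}
    - {"x": 9, "y": 0, "z": 0, "roll": 0}
    - {"x": 9, "y": 0, "z": 0, "roll": 0}
    - {"x": 9, "y": 0, "z": 0, "roll": 0}
    - {"x": 9, "y": 0, "z": 0, "roll": 0}
    - {"x": 9, "y": 0, "z": 0, "roll": 0}
    - {"x": 9, "y": 0, "z": 0, "roll": 0}
    - {"x": 9, "y": 0, "z": 0, "roll": 0}
    - {"x": 9, "y": 0, "z": 0, "roll": 0}

```text
time_s: 7.02
eef_pos: [0.5355, 0.0884, 0.1993]
tool_rot: [-0.001, 0.619, 0.785, -0.001]
wrist_force: [1.5, -4.3, -2.8]
opening: 0.0004
grip_force: 2.0
```

Request:
arm_command:
  series:
    - {"x": 9, "y": 0, "z": 0, "roll": 0}
    - {"x": 8, "y": 0, "z": 0, "roll": 0}
    - {"x": 6, "y": 0, "z": 0, "roll": 0}
    - {"x": 5, "y": 0, "z": 0, "roll": 0}
    - {"x": 4, "y": 0, "z": 0, "roll": 0}
    - {"x": 0, "y": 0, "z": 0, "roll": 0}

```text
time_s: 7.78
eef_pos: [0.5288, 0.1201, 0.2007]
tool_rot: [-0.0, 0.619, 0.785, 0.0]
wrist_force: [-1.0, -1.2, 0.4]
opening: 0.0005
grip_force: 0.7
```

```bash
python3 - <<'E'
from h import *
a=grab('side');f=a['frame'][:,:,::-1][60:270,160:440];cv2.imwrite('pics/side2.png',cv2.resize(f,(800,600),interpolation=cv2.INTER_CUBIC))
E
```

```text
(no output)
```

View pics/side2.png

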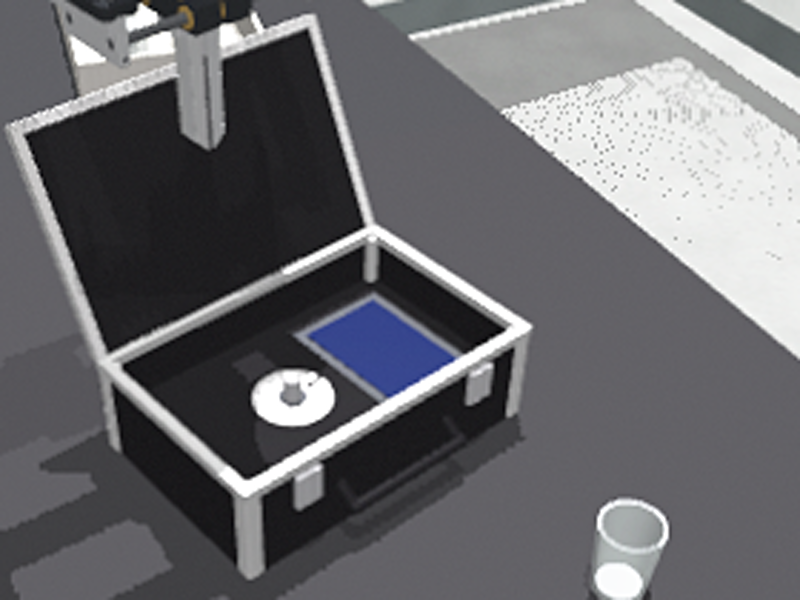

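```bash
python3 - <<'E'
from h import *
from scipy.optimize import least_squares
S,T=last('side'),last('top')
def pts(p,lid=True):
    a=p[3];e=lambda x:[x,.085-.17*np.cos(a),.084+.17*np.sin(a)]
    s=[[-.13,-.085,.084],[.13,-.085,.084],[-.13,.085,.084],[.13,.085,.084],[-.13,-.085,0],e(-.13),e(.13)]
    c,n=np.cos(p[2]),np.sin(p[2]);R=np.array([[c,-n,0],[n,c,0],[0,0,1]])
    return np.array(s)@R.T+[p[0],p[1],0]
u=np.array([[242,490],[529,323],[101,363],[373,229],[250,575],[7,125],[316,14]])*.35+[160,60]
ut=np.array([[403,364],[367,190]])*.7
def f(p):
    s=pts(p);return np.r_[(proj(S,s)-u).ravel(),(proj(T,s[:2])-ut).ravel()]
q=least_squares(f,[.55,0,.23,2],loss='soft_l1');print(q.x,np.degrees(q.x[3]),q.fun.round(1))
print('tip',onz(S,160+292*.35,60+388*.35,.061),'plate',onz(S,160+293*.35,60+396*.35,.042),'tick',onz(S,160+310*.35,60+381*.35,.042))
E
```

```text
[ 0.55767655 -0.00339145  0.22451213  2.02154689] 115.82610484194467 [ 0.2  1.  -0.5  1.7 -0.9 -1.4  0.1 -1.  -0.7  1.3  1.3  0.5 -0.5  0.5
 -0.6 -1.7 -0.1 -0.8]
tip [ 0.53207687 -0.0158944   0.061     ] plate [ 0.53792737 -0.00477191  0.042     ] tick [0.5565314  0.00458635 0.042     ]
```

Request:
arm_command:
  series:
    - {"x": 3, "y": 0, "z": 0, "roll": 0}
    - {"x": 3, "y": 0, "z": 0, "roll": 0}
    - {"x": 0, "y": 0, "z": 0, "roll": 0}
    - {"x": -22, "y": 0, "z": 0, "roll": 0}
    - {"x": -30, "y": -5, "z": -20, "roll": 0}
    - {"x": -30, "y": -5, "z": -20, "roll": 0}
    - {"x": -30, "y": -6, "z": -20, "roll": 0}
    - {"x": -26, "y": -6, "z": 0, "roll": 0}
    - {"x": 0, "y": 0, "z": 0, "roll": 0}
  hand: 1

```text
time_s: 8.95
eef_pos: [0.5382, -0.0147, 0.2605]
tool_rot: [-0.0, 0.62, 0.784, 0.001]
wrist_force: [0.1, -0.1, -0.1]
opening: 0.0871
grip_force: 0.0
```

```bash
python3 - <<'E'
from h import *
a=grab('wrist');cv2.imwrite('pics/w1.png',cv2.resize(a['frame'][:,:,::-1],(800,600),interpolation=cv2.INTER_CUBIC))
print(ray(a,280,210), proj(a,[.536,-.006,.061]))
E
```

```text
(array([0.51774001, 0.06859226, 0.42791921]), array([ 0.07862506, -0.3005208 , -0.95079724])) [[278.00067238 171.73241336]]
```

View pics/w1.png

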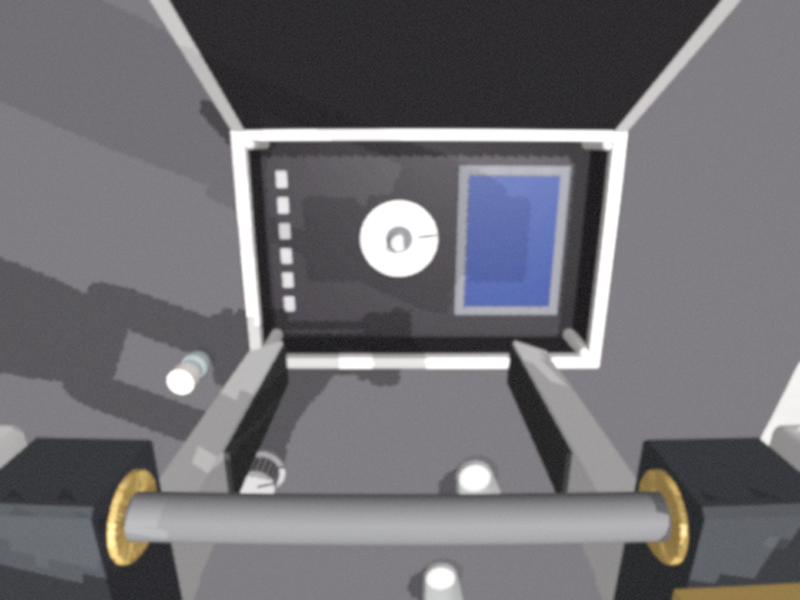

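```bash
python3 - <<'E'
from h import *
W=last('wrist');k=.7
f=W['frame']; g=cv2.cvtColor(f,cv2.COLOR_RGB2GRAY); m=(g>190).astype(np.uint8); m[:, :240]=0;m[:,315:]=0;m[:130]=0;m[200:]=0
m=cv2.morphologyEx(m,cv2.MORPH_CLOSE,np.ones((9,9)))
c=max(cv2.findContours(m,0,1)[0],key=cv2.contourArea);h=cv2.convexHull(c);e=cv2.fitEllipse(h);print(e)
C=onz(W,*e[0],.042);a=onz(W,418*k,237*k,.042);b=onz(W,438*k,236*k,.042)
print(C,a,b,[np.arctan2(*(q-C)[1::-1]) for q in(a,b)],'hull radii',np.ptp([np.linalg.norm(onz(W,*p[0],.042)-C) for p in h]), np.mean([np.linalg.norm(onz(W,*p[0],.042)-C) for p in h]))
print('proj tip',proj(W,[C[0],C[1],.061])/k)
x=f[125:205,235:325,::-1];cv2.imwrite('pics/w1c.png',cv2.resize(x,(720,640)[:2],interpolation=cv2.INTER_CUBIC)[:600])
print('knob',[onz(W,u*k,v*k,.006) for u,v in((285,468),)])
print('knob pixel',proj(W,[.46,-.27,.03])/k)
E
```

```text
((278.853759765625, 166.44149780273438), (53.717811584472656, 54.55034255981445), 92.74346160888672)
[ 0.53648263 -0.00376759  0.042     ] [5.51320514e-01 3.81628166e-04 4.20000000e-02] [0.56638405 0.0047758  0.042     ] [np.float64(0.27267156569019346), np.float64(0.27830346160292424)] hull radii 0.0014570396251179854 0.030570244717803518
proj tip [[398.46078261 242.62545764]]
knob [array([ 0.48173692, -0.26341941,  0.006     ])]
knob pixel [[256.35310426 484.67129084]]
```

View pics/w1c.png

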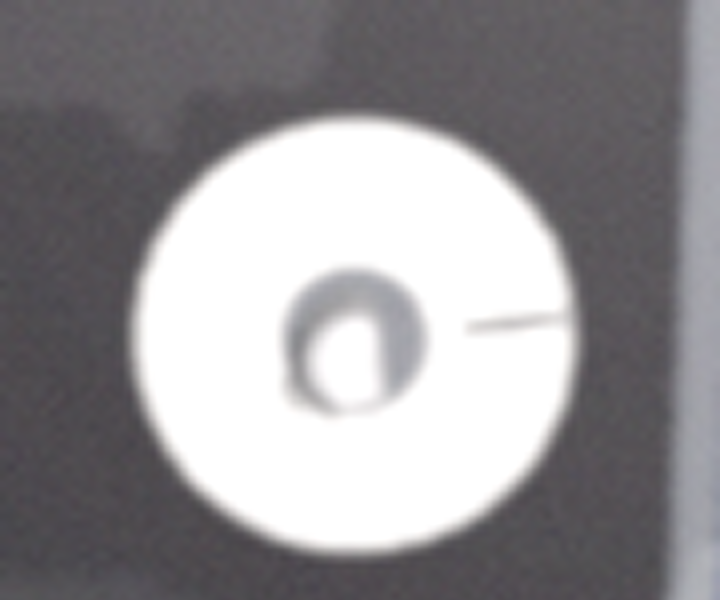

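Request:
arm_command:
  series:
    - {"x": -33, "y": -19, "z": 0, "roll": 0}
    - {"x": -33, "y": -19, "z": 0, "roll": 0}
    - {"x": -33, "y": -19, "z": 0, "roll": 0}
    - {"x": -33, "y": -19, "z": 10, "roll": 0}
    - {"x": -33, "y": -19, "z": 20, "roll": 0}
    - {"x": -33, "y": -20, "z": 20, "roll": 0}
    - {"x": -33, "y": -20, "z": 10, "roll": 0}
    - {"x": 0, "y": 0, "z": 0, "roll": 0}
    - {"x": 0, "y": 0, "z": 0, "roll": 0}

```text
time_s: 10.12
eef_pos: [0.4613, -0.2688, 0.2003]
tool_rot: [-0.0, 0.619, 0.785, 0.001]
wrist_force: [-0.2, 0.9, -0.2]
opening: 0.0938
grip_force: 0.0
```

```bash
python3 - <<'E'
from h import *
a=grab('wrist')
p=proj(a,[.46,-.27,.03])[0];print(p,proj(a,[.46,-.27,.0]))
u,v=p.astype(int);u0,v0=max(u-80,0),max(v-60,0);x=a['frame'][v0:v0+120,u0:u0+160,::-1];print(u0,v0,x.shape)
cv2.imwrite('pics/w2.png',cv2.resize(x,None,fx=5,fy=5,interpolation=cv2.INTER_CUBIC))
E
```

```text
[276.67492289 187.48044329] [[276.73125444 180.56971611]]
196 127 (120, 160, 3)
```

View pics/w2.png

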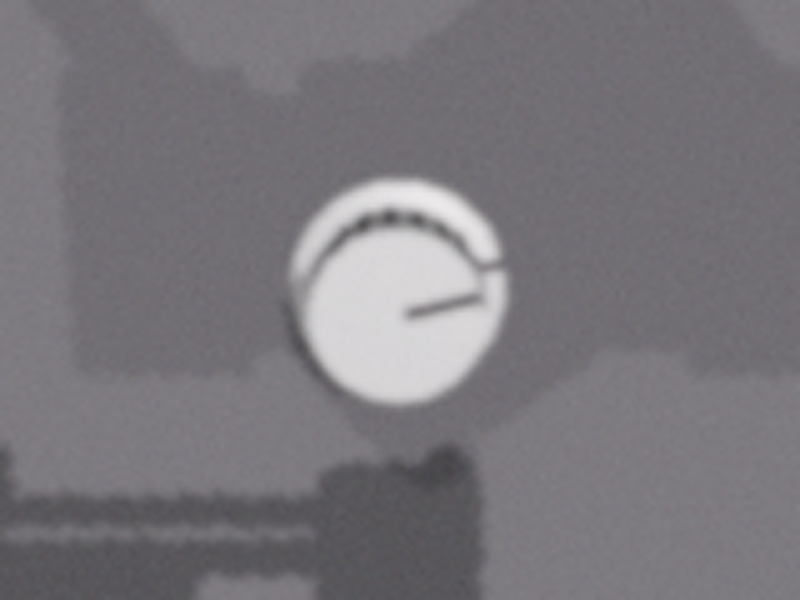

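```bash
python3 - <<'E'
from h import *
W=last('wrist');g=lambda u,v,z:onz(W,196+u/5,127+v/5,z)
C=g(397,313,.03);a=g(407,316,.03);b=g(480,297,.03);print(C,np.linalg.norm(g(304,313,.03)-C),np.linalg.norm(g(397,405,.03)-C))
print(np.arctan2(*(b-a)[1::-1]),np.arctan2(*(b-C)[1::-1]))
# skirt
print('skirt',g(400,287,.006),[np.linalg.norm(g(400,287,.006)-g(*p,.006)) for p in((291,287),(509,287),(400,179))])
s=monitor.observe();q=s['tool_rot'];ty=2*np.arctan2(q[2],q[1])-np.pi/2
print(s['eef_pos'],'toolx yaw',2*np.arctan2(q[2],q[1]))
d=C-s['eef_pos'];tx=2*np.arctan2(q[2],q[1]);print('tool dx dy',d[0]*np.cos(tx)+d[1]*np.sin(tx),d[0]*np.sin(tx)-d[1]*np.cos(tx))
E
```

```text
[ 0.45926997 -0.27242297  0.03      ] 0.018592279529963607 0.019307968485510685
0.4986714623653162 0.432365279469947
skirt [ 0.45989909 -0.27287628  0.006     ] [np.float64(0.023238087451243516), np.float64(0.023240291878738793), np.float64(0.023276870265998277)]
[ 0.46144729 -0.26877504  0.20063415] toolx yaw 1.8073256467333287
tool dx dy -0.0030361465398160018 -0.002971519508189695
```

Request:
arm_command:
  series:
    - {"x": -3, "y": -2.5, "z": 30, "roll": 0}
    - {"x": 0, "y": 0, "z": 40, "roll": 0}
    - {"x": 0, "y": 0, "z": 40, "roll": 0}
    - {"x": 0, "y": 0, "z": 35, "roll": 0}
    - {"x": 0, "y": 0, "z": 20, "roll": 0}
    - {"x": 0, "y": 0, "z": 10, "roll": 0}
    - {"x": 0, "y": 0, "z": 5, "roll": 0}
    - {"x": 0, "y": 0, "z": 0, "roll": 0}
    - {"x": 0, "y": 0, "z": 0, "roll": 0}

```text
time_s: 11.3
eef_pos: [0.4598, -0.2742, 0.0215]
tool_rot: [0.001, 0.619, 0.785, -0.0]
wrist_force: [-0.2, -1.1, 0.4]
opening: 0.0941
grip_force: 0.0
```

Request:
arm_command:
  series:
    - {"x": 0, "y": 0, "z": 0, "roll": 0}
    - {"x": 0, "y": 0, "z": 0, "roll": 0}
    - {"x": 0, "y": 0, "z": 0, "roll": 0}
    - {"x": 0, "y": 0, "z": 0, "roll": 0}
    - {"x": 0, "y": 0, "z": 0, "roll": 0}
    - {"x": 0, "y": 0, "z": 0, "roll": 0}
    - {"x": 0, "y": 0, "z": 0, "roll": 0}
    - {"x": 0, "y": 0, "z": 0, "roll": 0}
  hand: -1
  newtons: 30

```text
time_s: 12.3
eef_pos: [0.459, -0.2737, 0.0204]
tool_rot: [-0.0, 0.619, 0.785, -0.0]
wrist_force: [-0.7, 0.4, -0.8]
opening: 0.0354
grip_force: 30.0
```

Request:
arm_command:
  series:
    - {"x": 0, "y": 0, "z": -20, "roll": 0}
    - {"x": 0, "y": 0, "z": -40, "roll": 0}
    - {"x": 0, "y": 0, "z": -40, "roll": 0}
    - {"x": 0, "y": 0, "z": -40, "roll": 0.09}
    - {"x": 0, "y": 0, "z": 0, "roll": 0.09}
    - {"x": 0, "y": 0, "z": 0, "roll": 0}
    - {"x": 0, "y": 0, "z": 0, "roll": 0}

```text
time_s: 13.18
eef_pos: [0.4584, -0.2732, 0.1595]
tool_rot: [-0.001, 0.687, 0.727, -0.0]
wrist_force: [0.7, 0.2, -0.5]
opening: 0.0354
grip_force: 30.0
```

```bash
python3 - <<'E'
from h import *
a=grab('wrist');t=monitor.observe()['eef_pos'];print(t)
p=proj(a,t+[0,0,.01])[0];print(p)
u,v=p.astype(int);u0,v0=max(u-80,0),min(max(v-60,0),300);x=a['frame'][v0:v0+120,u0:u0+160,::-1];print(u0,v0,x.shape)
cv2.imwrite('pics/w3.png',cv2.resize(x,None,fx=5,fy=5,interpolation=cv2.INTER_CUBIC))
E
```

```text
[ 0.45836154 -0.27322236  0.15943224]
[279.20494534 274.60476352]
199 214 (120, 160, 3)
```

View pics/w3.png

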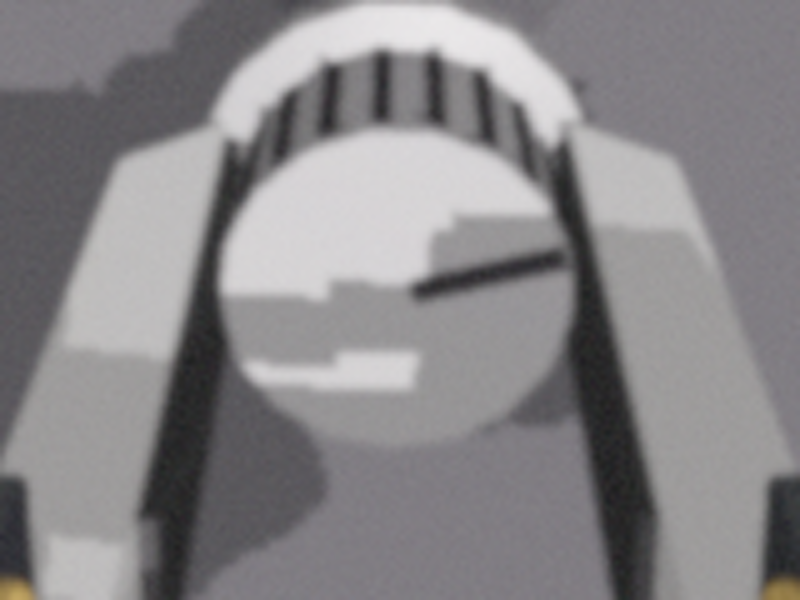

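```bash
python3 - <<'E'
from h import *
W=last('wrist');s=monitor.observe();t=s['eef_pos'];z=t[2]+.0095;g=lambda u,v:onz(W,199+u/5,214+v/5,z)
C=(g(398,128)+g(398,446))/2;C2=(g(220,286)+g(576,286))/2;a=g(415,292);b=g(563,256)
print(C-t,C2-t,np.linalg.norm(g(398,128)-C),np.linalg.norm(g(220,286)-g(576,286))/2,np.arctan2(*(b-a)[1::-1]),np.arctan2(*(b-C)[1::-1]))
q=s['tool_rot'];tx=2*np.arctan2(q[2],q[1]);print(tx-np.pi/2)
C[0]=C2[0]
T=np.array([.5365,-.0038,0]);d=T-C
print('tool move',d[0]*np.cos(tx)+d[1]*np.sin(tx),d[0]*np.sin(tx)-d[1]*np.cos(tx))
E
```

```text
[-0.00035818  0.00093907  0.0095    ] [-0.00039659  0.00160782  0.0095    ] 0.0179061458876826 0.01794531689235573 0.32101688004347306 0.29553205325277493
0.05605670533292617
tool move 0.26366145732494456 0.0934540880396199
```

Request:
arm_command:
  series:
    - {"x": 30, "y": 10, "z": 0, "roll": 0}
    - {"x": 40, "y": 14, "z": 0, "roll": 0}
    - {"x": 40, "y": 14, "z": 0, "roll": 0}
    - {"x": 40, "y": 14, "z": 0, "roll": 0}
    - {"x": 40, "y": 14, "z": 0, "roll": 0}
    - {"x": 40, "y": 14, "z": 0, "roll": 0}
    - {"x": 34, "y": 13, "z": 0, "roll": 0.03}
    - {"x": 0, "y": 0, "z": 20, "roll": 0}
    - {"x": 0, "y": 0, "z": 20, "roll": 0}
    - {"x": 0, "y": 0, "z": 0, "roll": 0}
    - {"x": 0, "y": 0, "z": 0, "roll": 0}

```text
time_s: 14.6
eef_pos: [0.5375, -0.0052, 0.1206]
tool_rot: [-0.0, 0.698, 0.716, -0.0]
wrist_force: [0.5, 0.4, -0.9]
opening: 0.0353
grip_force: 30.0
```

```bash
python3 - <<'E'
from h import *
a=grab('wrist');grab('side','s4.png');s=monitor.observe();t=s['eef_pos'];q=s['tool_rot'];tx=2*np.arctan2(q[2],q[1])
d=np.array([.5365,-.0038,0])-(t+[-.0004,.0011,0]);print(t,tx-np.pi/2,'tool move',d[0]*np.cos(tx)+d[1]*np.sin(tx),d[0]*np.sin(tx)-d[1]*np.cos(tx))
print(s['wrist_force'],s['wrist_torque'])
x=last('side')['frame'][110:230,180:340,::-1]
y=a['frame'][170:290,200:360,::-1]
cv2.imwrite('pics/m4.png',np.hstack([cv2.resize(i,(400,300),interpolation=cv2.INTER_CUBIC) for i in(x,y)]))
E
```

```text
[ 0.53806532 -0.00534195  0.1213882 ] 0.024866768206779355 tool move 0.0004707841685752599 -0.0011539680719182242
[-0.00686165  0.44645422 -0.26666916] [-0.07012824  0.11197068  0.0122418 ]
```

View pics/m4.png

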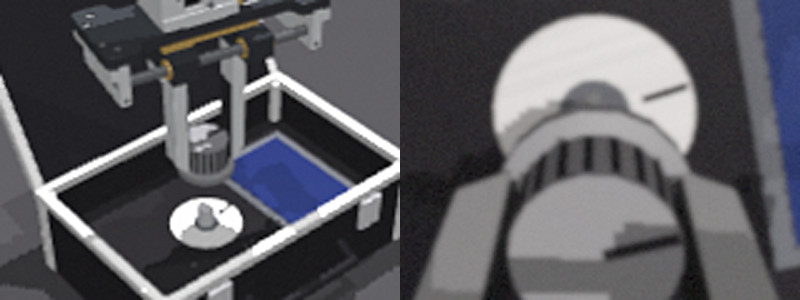

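```bash
python3 - <<'E'
from h import *
from scipy.optimize import least_squares
W=last('wrist');f=W['frame'];g=lambda u,v,z=.042:onz(W,200+u/2.5,170+v/2.5,z)
a,b=g(244,100),g(287,87);print('tick',np.arctan2(*(b-a)[1::-1]))
P=np.array([g(*p) for p in((91,105),(298,105),(194,13),(122,43),(268,43),(95,80),(294,80))])
q=least_squares(lambda c:np.hypot(P[:,0]-c[0],P[:,1]-c[1])-.03,[.536,-.004]);print(q.x,q.fun.round(4))
k,l=g(205,255,.1304),g(278,238,.1304);print('pointer',np.arctan2(*(l-k)[1::-1]))
C=(g(110,250,.1304)+g(285,250,.1304))/2;print(C-monitor.observe()['eef_pos'])
E
```

```text
tick 0.33420755148959336
[ 0.53679251 -0.00334663] [ 0.0008  0.0008 -0.0003 -0.0003 -0.0002  0.0009  0.0008]
pointer 0.278359050864265
[-0.00077707  0.00268603  0.0090118 ]
```

Request:
arm_command:
  series:
    - {"x": 0.6, "y": -1.1, "z": 14, "roll": 0}
    - {"x": 0, "y": 0, "z": 14, "roll": 0}
    - {"x": 0, "y": 0, "z": 8, "roll": 0}
    - {"x": 0, "y": 0, "z": 3, "roll": 0}
    - {"x": 0, "y": 0, "z": 3, "roll": 0}
    - {"x": 0, "y": 0, "z": 3, "roll": 0}
    - {"x": 0, "y": 0, "z": 0, "roll": 0}

```text
time_s: 15.58
eef_pos: [0.5365, -0.0045, 0.0755]
tool_rot: [0.0, 0.698, 0.716, 0.0]
wrist_force: [0.6, -0.4, -0.4]
opening: 0.0354
grip_force: 30.0
```

Request:
arm_command:
  series:
    - {"x": 0, "y": 0, "z": 2, "roll": 0}
    - {"x": 0, "y": 0, "z": 2, "roll": 0}
    - {"x": 0, "y": 0, "z": 2, "roll": 0}
    - {"x": 0, "y": 0, "z": 1.5, "roll": 0}
    - {"x": 0, "y": 0, "z": 0, "roll": 0}
  newtons: 45

```text
time_s: 16.2
eef_pos: [0.5366, -0.0045, 0.0684]
tool_rot: [0.0, 0.698, 0.716, 0.0]
wrist_force: [-0.4, 0.0, 1.7]
opening: 0.0353
grip_force: 45.0
```

Request:
arm_command:
  series:
    - {"x": 0, "y": 0, "z": 1, "roll": 0}
    - {"x": 0, "y": 0, "z": 1, "roll": 0}
    - {"x": 0, "y": 0, "z": 0, "roll": 0}
    - {"x": 0, "y": 0, "z": 0, "roll": 0}

```text
time_s: 16.7
eef_pos: [0.5366, -0.0045, 0.0663]
tool_rot: [0.0, 0.698, 0.716, 0.0]
wrist_force: [0.6, 1.4, 5.9]
opening: 0.035
grip_force: 45.0
```

Request:
arm_command:
  series:
    - {"x": 0, "y": 0, "z": 1, "roll": 0}
    - {"x": 0, "y": 0, "z": 1, "roll": 0}
    - {"x": 0, "y": 0, "z": 0, "roll": 0}
    - {"x": 0, "y": 0, "z": 0, "roll": 0}

```text
time_s: 17.2
eef_pos: [0.5366, -0.0045, 0.0644]
tool_rot: [0.0, 0.698, 0.716, 0.0]
wrist_force: [0.1, 0.8, 6.7]
opening: 0.035
grip_force: 45.0
```

Request:
arm_command:
  series:
    - {"x": 0, "y": 0, "z": 1, "roll": 0}
    - {"x": 0, "y": 0, "z": 0, "roll": 0}
    - {"x": 0, "y": 0, "z": 0, "roll": 0}

```text
time_s: 17.58
eef_pos: [0.5366, -0.0045, 0.0638]
tool_rot: [0.0, 0.698, 0.716, 0.0]
wrist_force: [-1.3, 0.1, 7.6]
opening: 0.0352
grip_force: 45.0
```

```bash
python3 - <<'E'
from h import *
a=grab('side');b=grab('wrist');print(monitor.observe()['wrist_force'])
x=a['frame'][70:280,160:440,::-1];y=b['frame'][170:290,200:360,::-1]
cv2.imwrite('pics/m5.png',np.hstack([cv2.resize(i,(400,300),interpolation=cv2.INTER_CUBIC) for i in(x,y)]))
E
```

```text
[-1.71184491  0.07752151  8.1875167 ]
```

View pics/m5.png

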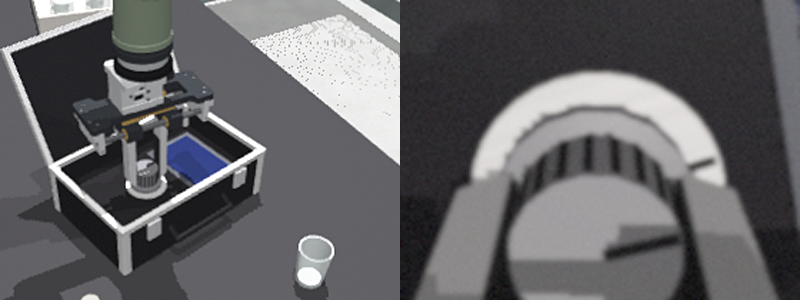

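```bash
python3 -c "
from station import job
print(job.hand_in())"
```

```text
the job is handed in; nothing more can be done
None
```

I handed the job in at about 17.7 s; no verdict came back. By my measurements, the lid stands about 27 degrees past upright and the knob is fully home with its pointer on the tick. The gripper is still holding it pressed in about 4 mm at 8 N, and the cups and vial were not touched.

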